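# Load a slide case under the spring flap of a reader

## Task

Load the flat black slide case into the reader: with one fingertip press the steel paddle beside the lane down and keep it down, so that the spring flap stays open, while the other fingertip pushes the case along the lane, under the flap, until it is fully home against the stop inside. Then let the flap come down on the case and take the hand away. The case is only pushed, never lifted, and the other things stay where they stand.

Things in the scene. Friction and masses are not known exactly. Their poses are not given: they have to be found in the camera images.
- reader: Reader, fixed: grey base 183 x 65 mm with an open lane between aluminium rails, leading into a low white housing with a dark window. Origin: on the desk under the middle of the mouth; +x along the lane into the housing, +y to the paddle side, z up. Lane: x -0.126 to 0, floor 8 mm above the desk, 39 mm wide, rails 4 mm over the floor. Housing: x 0.004 to 0.057, y -0.031 to 0.031, 31 mm high.
- hinge (a point): Point of the flap's hinge axis at the mouth (reader x 0, y 0.030, 28 mm above the desk). The axis runs along the lane; the shaft sits on three small blocks (y 0.024 to 0.036, top 34 mm above the desk) between lane and paddle.
- flap_plate (a joint): Flap angle about the hinge, rad: 0 shut (start), 0.68 limit. A spring shuts it (2 to 5 N at the paddle). The flap is a 4 mm steel shutter across the lane at reader x -0.005 to -0.001; shut, its lower edge is 2 mm over the floor and the case cannot push it open. Pressing the paddle down raises it: above 0.40 it clears the case; open, its top is 60 mm high. On the loaded case it rests at about 0.29.
- paddle (a point): Middle of the paddle's upper face: steel plate, one piece with the flap, reader x -0.145 to -0.020. Shut, it slopes up outwards, from 17 mm above the desk at reader y 0.048 to 39 mm at y 0.082. At flap angle 0.55 it lies level, 10 mm above the desk, y 0.039 to 0.080: a fingertip on it and one in the lane behind the case are then at like height. A fingertip may slide along it.
- slide_case: Flat black slide case, 84 mm long, 34 wide, 9 thick, about 60 g. Origin: centre of its underside; its own y axis runs along its length, z up. It starts lying lengthwise in the lane, leading end 10 to 28 mm before the mouth. Fully home its centre is at reader x 0.004, its leading end on the stop wall (x 0.046); its rear end still stands 38 mm out of the mouth.
- home (a point): Where the origin of the case lies when it is fully home: on the lane floor of the reader, 4 mm inside the mouth, in the middle of the lane.
- filter_cube: Bystander: black filter cube, 39 x 40 x 37 mm, right of the housing. Origin: centre of its underside.
- coverslips: Bystander: small box with a lid, 30 x 30 x 16 mm, right of the lane. Origin: centre of its underside.
- dish: Bystander: flat round lidded dish, diameter 62 mm, 14 mm high, left of the paddle. Origin: centre of its underside.
- objective: Bystander: standing objective, diameter 29 mm, 45 mm high, left of the housing. Origin: centre of its underside.
- bench_timer: Bystander: bench timer, 41 x 68 x 50 mm, far right. Origin: centre of its underside.
Mind the look-alikes: they are no part of the job. Leave any orange or purple look-alike of the slide_case alone.

How it is judged (in metres and radians):
On the way, in this order (a step that is already met when the one before it is completed fails the run):
1. the flap is held open by a finger while the case is still outside (value of joint flap_plate above 0.36 rad and contact force between the fingers and flap_plate above 0.3 N and x of slide_case in the frame of reader below -0.044 m), for 0.1 s.
2. the case passes under the flap while a finger holds the flap open (value of joint flap_plate above 0.36 rad and contact force between the fingers and flap_plate above 0.3 N and x of slide_case in the frame of reader above -0.036 m), for 0.1 s.
At the end, for the whole second after the job is handed in: The slide case lies flat in the lane, fully home (within 4 mm of the stop, in line with the lane), at rest, and the flap has come down on it (flap angle 0.20 to 0.35) (x of slide_case in the frame of reader above 0 m and horizontal distance between slide_case and home below 0.006 m and z of slide_case in the frame of reader below 0.01 m and angle between the y axis of slide_case and the x axis of reader, either way round below 0.1 rad and angle between slide_case's own z axis and vertical below 0.06 rad and value of joint flap_plate between 0.2 and 0.35 rad and linear speed of slide_case below 0.01 m/s); the robot touches nothing.
It fails at once if the case is lifted (more than 8 mm off the lane floor) or tipped (more than about 17 degrees) (z of slide_case in the frame of reader above 0.016 m or angle between slide_case's own z axis and vertical above 0.3 rad).
It fails at once if a bystander is moved more than 20 mm (distance of any of filter_cube, coverslips, dish, objective, bench_timer from where it was at the start of the episode above 0.02 m).
It also fails if it takes over 42 s, if anything falls off the work surface, if the arm or the gripper's body presses on something with over 40 N, if the wrist force passes 120 N, or if a joint passes its speed limit or range.

## Robot

A 6-joint arm with a two-finger parallel gripper is mounted at the origin on a cart in front of the work surface, level with it; the furniture and walls round the work are solid. World frame = base frame: x ahead of the robot, y to its left, z up, the work surface at z = 0. Lengths are in m, angles in degrees, forces in N, time in s.
With the tool pointing down it reaches from about 0.4 to 0.825 m from the base axis. Payload 7 kg.
Tool frame: the origin (TCP) lies on the centre line of the jaws, within the pads' length; the fingertips stand 11 mm ahead of it and the grasp point (between the pads) lies 8 mm behind it; z points along the fingers, y is the direction in which the jaws open and shut (so a half turn about z gives the same grasp; the last joint's range is limited). The gripper opens to 88 mm and grips with 3 to 60 N. Pads are 19 mm wide; open, the fingers measure 130 mm over their backs; the gripper's body (78 mm by 193 mm) begins 47 mm behind the grasp point.
Start: joints at [87.897, 20.546, 0.682, 0, -70.136, -16.507], TCP at [0.215, 0.64, 0.238] pointing down, gripper open.
Joint ranges: [-176.03, 176.03], [-82.01, 121.73], [-58.28, 71.71], [-173.87, 95.51], [-174.79, -0.11], [-173.66, 173.66]. Speed limits (degrees/s): [136.94, 136.94, 172.46, 180, 180, 180].

## Interface

Orientations are given as [roll, pitch, yaw] about the fixed x, y, z axes, in that order (R = Rz(yaw) Ry(pitch) Rx(roll)).
In Python, from plant import ctrl, cams, order gives the robot as it stands.
- The arm moves only by the tool jog_arm, never from a script. Its argument "motion" is a list of rows, each an object with "offset": the shift along the tool's x, y, z in mm, a list of three; "roll": the turn about the tool's z in rad; "hand": the finger opening in mm, from 0 to 87.6. A call has 1 to 20 rows; each row is the pose to reach, as a shift and turn from the pose commanded when the call began, along the tool's axes at that moment; what a row does not reach only later rows make up. A row lasts 1/12 s, in which the tool goes at most 41.7 mm and 7.16 degrees, less where a joint would pass 70% of its speed; a pose out of reach is approached as far as the arm can. A call with a gripper value outside its range is refused whole. The fingers move at their own pace and stop on an object; the grip force is fixed at half the most. Time passes only in rows, so rows that repeat a pose let the fingers close. It gives the time, the measured TCP pose, the force and the opening at its end, in the units of the state.
- ctrl.get_obs(): the state, without advancing time (a new reading comes with each control period).
- cams.snapshot(name): name is "scene" or "side" or "wrist"; returns a dict with "img" (384x512x3 uint8, red, green, blue), "K" (3x3 intrinsics, pixels), "D" ([k1, k2, p1, p2, k3] as OpenCV has them; the pictures are not rectified), "cam_to_world" (4x4, takes a point from camera to world coordinates); the wrist camera has in their place "T_tool_cam" (4x4, takes a point from camera to tool coordinates, whose origin is the TCP and whose axes are the flange's). Camera axes: x right, y down, z forward; pixel columns grow to the right and rows downward; lengths in m; the calibration is good to about 2 mm. A picture is of the moment at which its call begins: read the wrist's pose just before it. There is no depth.
- order.close_job(): hands the job in, once; it reports no verdict.
The state is a dict: "clock": time; "joint_pos": joint angles; "qvel": joint speeds; "tau": joint torques, N m; "tool_pos": TCP position; "orientation": TCP orientation; "force": force on the tool from outside, world axes, zero at the start; "moment": the same for the moment, N m; "opening": finger opening in m.
Only numpy, scipy, OpenCV 4.12 (cv2) and the standard library are available. Lean on these libraries where they do the work, as an engineer would, in place of code of your own. Each camera call takes 0.05 s, during which the arm holds its last target. There are 200 camera calls.

## Working session

There is one attempt and no reset: what is moved stays moved. The work goes in short steps, Python scripts to look and compute and a tool call to move; the robot and the scene stay as the last step left them, time stands still between calls to the robot, and variables do not carry over. Pictures are saved under pics/ and viewed, about 8 in all and at most 12, crops included, and the job is handed in when it is done.

Besides the shell and the picture viewer there is one more tool, called as a command line: name --argument value ..., lists and objects as JSON in quotes. jog_arm: Moves the arm, as the interface text tells. Its arguments: {"type":"object","properties":{"motion":{"type":"array"}},"required":["motion"]}

```bash
mkdir -p pics
python3 - <<'E'
from plant import ctrl,cams
import cv2,numpy as np,pickle
o=ctrl.get_obs();print(o)
d={}
for n in("scene","side","wrist"):
    s=cams.snapshot(n);d[n]=s;cv2.imwrite(f"pics/{n}0.png",s["img"][:,:,::-1])
    print(n,s["K"],s["D"],s.get("cam_to_world",s.get("T_tool_cam")))
pickle.dump((o,d),open("s0.pkl","wb"))
a=cv2.imread("pics/scene0.png");cv2.imwrite("pics/scene0b.png",cv2.resize(a,(800,600),interpolation=cv2.INTER_CUBIC))
a=cv2.imread("pics/wrist0.png");cv2.imwrite("pics/wrist0b.png",cv2.resize(a,(800,600),interpolation=cv2.INTER_CUBIC))
E
```

```text
{'clock': 0.0, 'joint_pos': array([ 8.78988700e+01,  2.05916929e+01,  6.33886102e-01, -1.93378839e-02,
       -7.01374628e+01, -1.65058786e+01]), 'qvel': array([0.06779404, 0.02198418, 0.00223795, 0.00397484, 0.06126017,
       0.00693918]), 'tau': array([-1.81729833e-03, -5.82709551e+01,  2.93066347e+01,  6.99767813e+00,
        7.04115533e-03, -1.54875320e-04]), 'tool_pos': array([0.21526528, 0.63924947, 0.23662309]), 'orientation': array([ 1.79903491e+02, -9.64017744e-03, -1.86135860e+01]), 'force': array([0.15458441, 0.17145792, 0.00506364]), 'moment': array([-0.01241308,  0.0452485 ,  0.02361119]), 'opening': 0.08728342156635997}
scene [[494.83891343   0.         250.91092246]
 [  0.         494.83891343 189.35810661]
 [  0.           0.           1.        ]] [-0.08908703  0.          0.          0.          0.        ] [[-0.91423729 -0.26601776  0.30562187  0.09467686]
 [-0.40496428  0.62448236 -0.66785157  0.75952437]
 [-0.01319509 -0.73434075 -0.67865275  0.96542771]
 [ 0.          0.          0.          1.        ]]
side [[374.14772694   0.         253.9907621 ]
 [  0.         374.14772694 191.69254491]
 [  0.           0.           1.        ]] [-0.05757243  0.          0.          0.          0.        ] [[-0.96645085 -0.21065412  0.14696122  0.37422674]
 [-0.25652535  0.76278673 -0.59359174  0.50513603]
 [ 0.01294248 -0.61137652 -0.791234    0.87301357]
 [ 0.          0.          0.          1.        ]]
wrist [[279.69311407   0.         257.78481321]
 [  0.         279.69311407 194.00423831]
 [  0.           0.           1.        ]] [-0.04346667  0.          0.          0.          0.        ] [[ 1.81256621e-04 -9.51942272e-01 -3.06277451e-01  8.32666944e-02]
 [ 9.99999946e-01  2.56264154e-04 -2.04690451e-04  4.17929099e-04]
 [ 2.73341425e-04 -3.06277398e-01  9.51942268e-01 -1.46253348e-01]
 [ 0.00000000e+00  0.00000000e+00  0.00000000e+00  1.00000000e+00]]
```

View pics/scene0b.png

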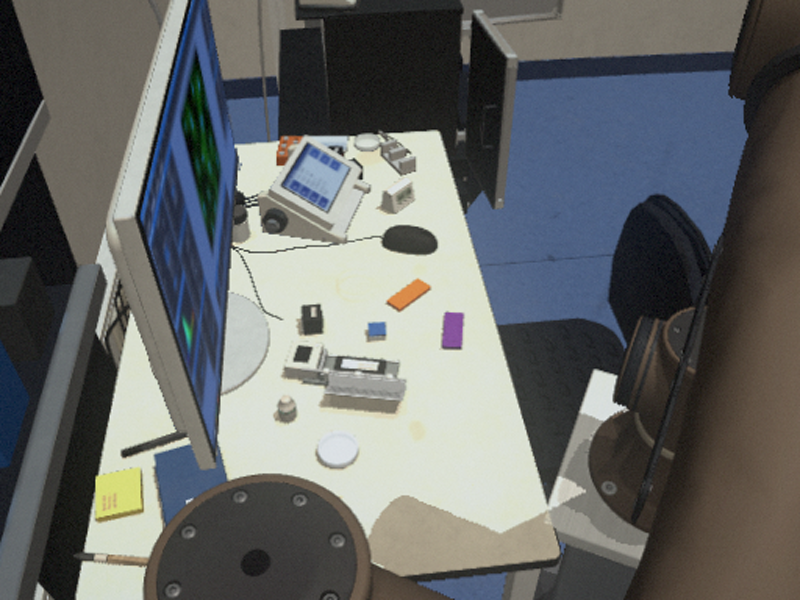

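View pics/wrist0b.png

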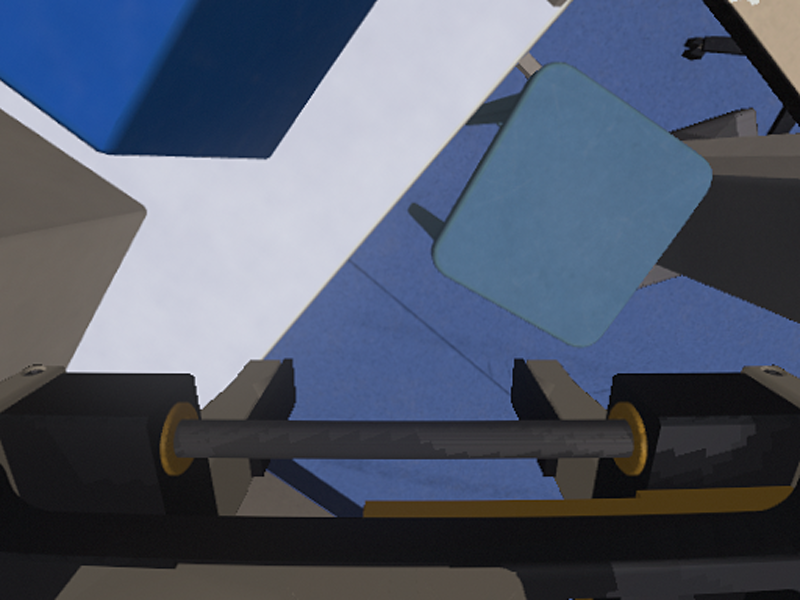

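The scene view shows the reader at about (350,370) of 800x600, housing to the left (world +x), the paddle on the near side, and orange and purple look-alikes beyond. The wrist camera doesn't see it yet.

```bash
cat > h.py <<'E'
import numpy as np,cv2
from scipy.spatial.transform import Rotation as R
def T(s,o=None):
    if "cam_to_world" in s: return s["cam_to_world"]
    M=np.eye(4);M[:3,:3]=R.from_euler("xyz",o["orientation"],degrees=True).as_matrix();M[:3,3]=o["tool_pos"];return M@s["T_tool_cam"]
def cast(s,uv,z,o=None):
    M=T(s,o);p=cv2.undistortPoints(np.array(uv,float).reshape(-1,1,2),s["K"],s["D"]).reshape(-1,2)
    d=np.c_[p,np.ones(len(p))]@M[:3,:3].T;c=M[:3,3]
    return c+d*((z-c[2])/d[:,2])[:,None]
def proj(s,P,o=None):
    M=np.linalg.inv(T(s,o));P=np.array(P,float).reshape(-1,3)@M[:3,:3].T+M[:3,3]
    return cv2.projectPoints(P,np.zeros(3),np.zeros(3),s["K"],s["D"])[0].reshape(-1,2)
E
python3 - <<'E'
from h import *
import pickle
o,d=pickle.load(open("s0.pkl","rb"))
s=d["scene"]
uv=np.array([[350,370],[405,390],[287,360],[312,320],[377,330],[338,450],[287,408],[408,294],[453,330]])*.64
P=cast(s,uv,0.01);print(P.round(3))
q=proj(d["side"],P);print(q.round())
a=s["img"][200:300,170:303,::-1];a=cv2.resize(a,(800,600),interpolation=cv2.INTER_CUBIC)
cv2.imwrite("pics/sc1.png",a)
c=q[0].astype(int);x0,y0=c[0]-80,c[1]-60;print(x0,y0)
b=cv2.resize(d["side"]["img"][max(y0,0):y0+120,max(x0,0):x0+160,::-1],(800,600),interpolation=cv2.INTER_CUBIC)
cv2.imwrite("pics/si1.png",b)
E
```

```text
[[ 0.516  0.012  0.01 ]
 [ 0.415  0.015  0.01 ]
 [ 0.623  0.033  0.01 ]
 [ 0.63  -0.068  0.01 ]
 [ 0.514 -0.09   0.01 ]
 [ 0.461  0.164  0.01 ]
 [ 0.572  0.123  0.01 ]
 [ 0.5   -0.197  0.01 ]
 [ 0.392 -0.142  0.01 ]]
[[246. 237.]
 [283. 247.]
 [205. 235.]
 [215. 205.]
 [256. 207.]
 [251. 295.]
 [212. 269.]
 [270. 180.]
 [302. 202.]]
165 177
```

View pics/si1.png

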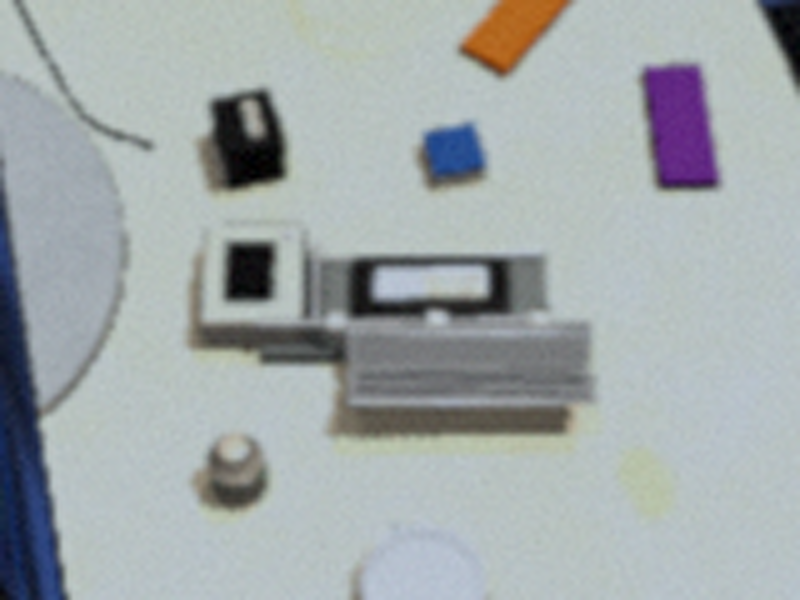

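The side crop shows the black case in the lane, the paddle on the near side, and the blue coverslips, dish and objective well clear. Next I move the wrist camera over it with the jaws aligned across the lane.

jog_arm --motion '[{"offset":[25,30,0],"roll":-0.02,"hand":60},{"offset":[50,60,0],"roll":-0.04,"hand":60},{"offset":[75,90,0],"roll":-0.06,"hand":60},{"offset":[100,120,0],"roll":-0.08,"hand":60},{"offset":[125,150,0],"roll":-0.1,"hand":60},{"offset":[150,180,0],"roll":-0.12,"hand":60},{"offset":[175,210,0],"roll":-0.14,"hand":60},{"offset":[200,240,0],"roll":-0.16,"hand":60},{"offset":[225,270,0],"roll":-0.18,"hand":60},{"offset":[250,300,0],"roll":-0.2,"hand":60},{"offset":[275,330,0],"roll":-0.22,"hand":60},{"offset":[300,365,0],"roll":-0.24,"hand":60},{"offset":[325,395,0],"roll":-0.26,"hand":60},{"offset":[350,425,0],"roll":-0.28,"hand":60},{"offset":[375,455,0],"roll":-0.3,"hand":60},{"offset":[400,485,0],"roll":-0.32,"hand":60},{"offset":[420,512,0],"roll":-0.325,"hand":60},{"offset":[420,512,0],"roll":-0.325,"hand":60},{"offset":[420,512,0],"roll":-0.325,"hand":60},{"offset":[420,512,0],"roll":-0.325,"hand":60}]'

```text
clock: 1.82
tool_pos: [0.4499, 0.0202, 0.2374]
orientation: [180.0, 0.0, -0.1]
force: [-0.0, 0.3, -0.8]
opening: 0.0597
```

Run:
```python
from plant import ctrl,cams
import cv2,pickle
o=ctrl.get_obs();print(o["clock"],o["tool_pos"],o["orientation"],o["joint_pos"],o["opening"],o["qvel"].max())
s=cams.snapshot("wrist");t=cams.snapshot("side");u=cams.snapshot("scene");pickle.dump((o,s,t,u),open("s1.pkl","wb"))
cv2.imwrite("pics/w1.png",cv2.resize(s["img"][:,:,::-1],(800,600),interpolation=cv2.INTER_CUBIC))
```

```text
1.8167 [0.4498765  0.02024498 0.23738312] [ 1.79999950e+02  2.27454939e-02 -6.72297003e-02] [ 2.77752719e+01 -1.19976274e+00 -2.61837802e+01 -1.16692268e-02
 -6.50361187e+01  6.21624252e+01] 0.0597344527129998 2.0148291114120753
```

View pics/w1.png

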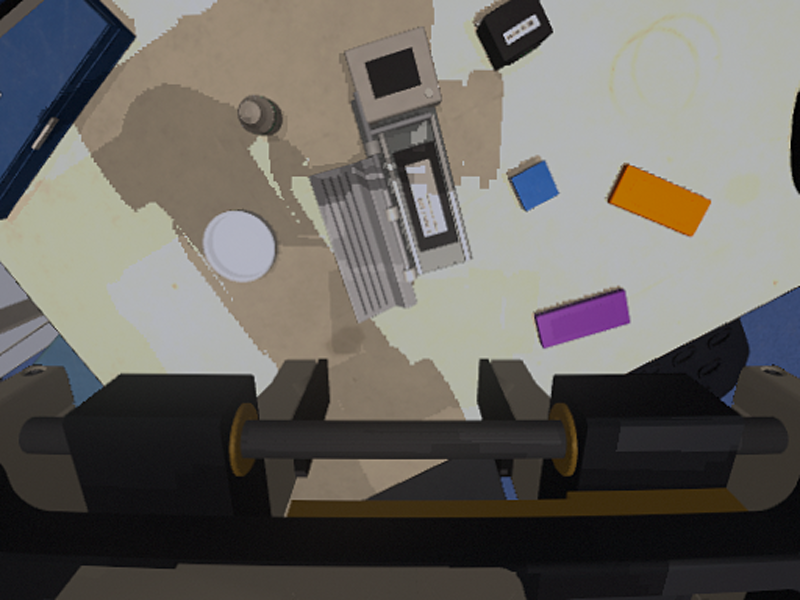

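The wrist picture (800x600) shows the housing top at about (343,55)–(440,100), the case at (392,152)–(457,240), the lane's rear end at (415,275)–(470,260), and the paddle to its left. I refine the corners by segmentation and ray casting.

Run:
```python
from h import *
import pickle
o,s,t,u=pickle.load(open("s1.pkl","rb"))
f=.64
g=cv2.cvtColor(s["img"],cv2.COLOR_RGB2GRAY)
# housing window & case: dark blobs
for nm,c,z in(("window",(392,72),.031),("case",(405,170),.017)):
    m=(g<60).astype(np.uint8);n,l,st,_=cv2.connectedComponentsWithStats(m)
    x,y=int(c[0]*f),int(c[1]*f);w=l[y-4:y+5,x-4:x+5];k=np.bincount(w[w>0]).argmax()
    cn=np.argwhere(l==k)[:,::-1].astype(np.float32)
    P=cast(s,cn,z,o)[:,:2].astype(np.float32);r=cv2.minAreaRect(P);print(nm,st[k],r)
H=cast(s,np.array([[343,55],[425,28],[440,100],[360,125]])*f,.031,o);print("housing",H.round(4),np.linalg.norm(np.diff(H,axis=0),axis=1))
L=cast(s,np.array([[471,258],[436,110]])*f,.012,o);print("rail R",L.round(4),np.degrees(np.arctan2(*(L[1]-L[0])[[1,0]])))
a=cv2.resize(s["img"][10:210,190:323,::-1],(532,800),interpolation=cv2.INTER_CUBIC)[:, :]
cv2.imwrite("pics/w1c.png",cv2.resize(s["img"][10:190,180:320,::-1],None,fx=3.3,fy=3.3,interpolation=cv2.INTER_CUBIC))
```

```text
window [234  31  35  32 751] ((0.5967043042182922, 0.027486909180879593), (0.02585653029382229, 0.035359710454940796), 15.593656539916992)
case [251  89  42  71 914] ((0.5063242316246033, 0.0008003786206245422), (0.08331237733364105, 0.03581591323018074), 15.827095031738281)
housing [[ 0.6088  0.0633  0.031 ]
 [ 0.6263  0.0039  0.031 ]
 [ 0.5782 -0.0078  0.031 ]
 [ 0.5607  0.0522  0.031 ]] [0.06183961 0.04951503 0.06246174]
rail R [[ 0.4544 -0.039   0.012 ]
 [ 0.5733 -0.0063  0.012 ]] 15.406528630484594
```

View pics/w1c.png

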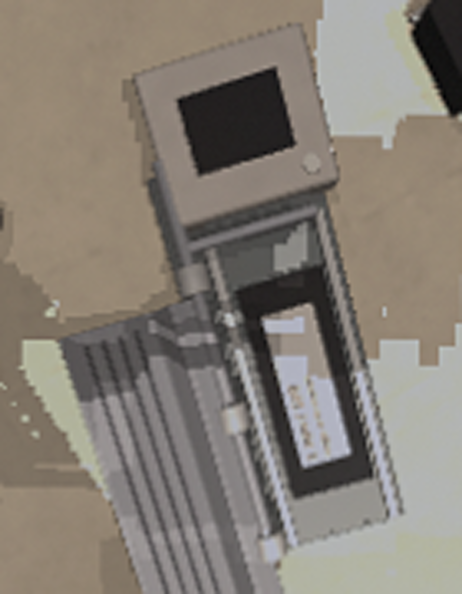

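Run:
```python
from h import *
import pickle
o,s,t,u=pickle.load(open("s1.pkl","rb"))
c=lambda *p:np.array(p)/3.3+[180,10]
y=np.radians(15.6);e=np.array([np.cos(y),np.sin(y)]);n=np.array([-e[1],e[0]])
def show(nm,P,z):
    P=cast(s,P,z,o)[:,:2];print(nm,"along",(P@e).round(4),"lat",(P@n).round(4))
show("housing TL TR BR BL",c([135,75],[300,25],[338,182],[185,230]),.031)
show("lane end floor L R",c([292,547],[402,512]),.008)
show("rail R top (outer) bottom,top",c([402,512],[325,210]),.012)
show("rail L rear, front",c([290,545],[205,250]),.012)
show("case top corners RL RR FL FR",c([295,497],[372,475],[240,287],[320,265]),.017)
show("blocks",c([272,545],[236,418],[228,320],[190,280]),.034)
show("paddle outer top corner front, inner front",c([62,342],[0,0]),.039)
```

```text
housing TL TR BR BL along [0.6054 0.6049 0.5533 0.5526] lat [-0.1051 -0.1635 -0.1636 -0.1071]
lane end floor L R along [0.4238 0.426 ] lat [-0.1129 -0.1607]
rail R top (outer) bottom,top along [0.427 0.547] lat [-0.1603 -0.1586]
rail L rear, front along [0.4259 0.5456] lat [-0.1124 -0.1113]
case top corners RL RR FL FR along [0.4458 0.4461 0.529  0.5285] lat [-0.1197 -0.1516 -0.1205 -0.1515]
blocks along [0.4333 0.484  0.5187 0.5357] lat [-0.1064 -0.1064 -0.1133 -0.104 ]
paddle outer top corner front, inner front along [0.5277 0.6375] lat [-0.0537 -0.0695]
```

jog_arm --motion '[{"offset":[-5,2,20],"roll":-0.07,"hand":46},{"offset":[-10,4,45],"roll":-0.14,"hand":46},{"offset":[-15,6,70],"roll":-0.21,"hand":46},{"offset":[-15,6,95],"roll":-0.274,"hand":46},{"offset":[-15,6,120],"roll":-0.274,"hand":46},{"offset":[-15,6,145],"roll":-0.274,"hand":46},{"offset":[-15,6,162],"roll":-0.274,"hand":46},{"offset":[-15,6,162],"roll":-0.274,"hand":46},{"offset":[-15,6,162],"roll":-0.274,"hand":46},{"offset":[-15,6,162],"roll":-0.274,"hand":46}]'

```text
clock: 2.8
tool_pos: [0.4358, 0.0153, 0.0766]
orientation: [180.0, -0.1, 15.8]
force: [0.7, 0.1, -0.3]
opening: 0.046
```

Run:
```python
from plant import ctrl,cams
import cv2,pickle
from h import *
o=ctrl.get_obs();print(o["clock"],o["tool_pos"],o["orientation"],o["opening"],o["force"])
y=np.radians(15.6);e=np.array([np.cos(y),np.sin(y)]);n=np.array([-e[1],e[0]]);p=o["tool_pos"][:2];print("reader xy",p@e-.549,p@n+.1355)
s=cams.snapshot("wrist");t=cams.snapshot("side");pickle.dump((o,s,t),open("s2.pkl","wb"))
q=proj(t,[[.48,.02,.03]])[0].astype(int);print(q)
b=cv2.resize(t["img"][q[1]-45:q[1]+45,q[0]-60:q[0]+60,::-1],(533,400),interpolation=cv2.INTER_CUBIC)
w=cv2.resize(s["img"][:,:,::-1],(533,400))
cv2.imwrite("pics/w2.png",np.hstack([w[:,60:460],b[:,66:466]]))
```

```text
2.8 [0.43579382 0.01531178 0.07658825] [ 1.79997444e+02 -7.11970336e-02  1.58035010e+01] 0.04596379263260307 [ 0.65493217  0.12559345 -0.2733359 ]
reader xy -0.1251420596401036 0.033054136718257784
[258 239]
```

View pics/w2.png

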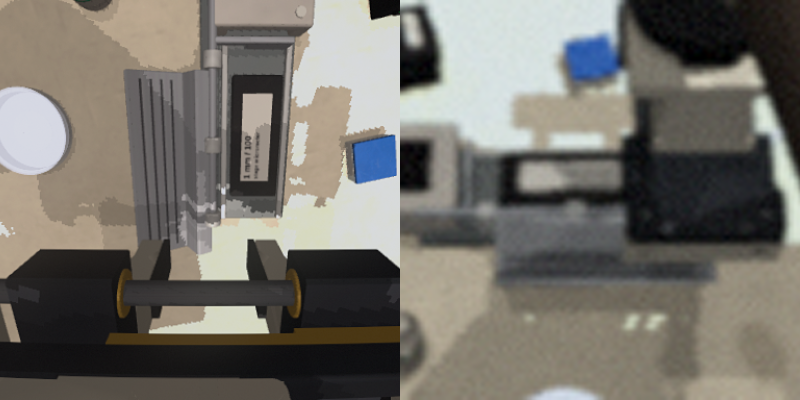

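The wrist panel shows the lane parallel to the fingers, with the rails at columns ~223 and ~284, the case rear edge near row 188, and the paddle under the left finger. I do one numeric check at close range before pressing.

Run:
```python
from h import *
import pickle
o,s,t=pickle.load(open("s2.pkl","rb"))
y=np.radians(15.6);e=np.array([np.cos(y),np.sin(y)]);n=np.array([-e[1],e[0]])
g=cv2.cvtColor(s["img"],cv2.COLOR_RGB2GRAY)
f=lambda p:(np.array(p,float)+[60,0])/1.041
m=(g<45).astype(np.uint8);m[205:]=0;_,l,st,_=cv2.connectedComponentsWithStats(m)
x,yy=f([236,150]).astype(int);w=l[yy-5:yy+6,x-4:x+5];k=np.bincount(w[w>0]).argmax()
P=cast(s,np.argwhere(l==k)[:,::-1].astype(float),.017,o)[:,:2]
print(st[k],cv2.minAreaRect(P.astype(np.float32)))
A=np.c_[P@e-.549,P@n+.1355];print("case reader",np.percentile(A,[.3,99.7],axis=0))
for nm,p,z in(("lane rear L,R",[[222,219],[282,218]],.008),("rail tops front L,R",[[224,42],[294,42]],.012),("housing front L R",[[216,25],[312,25]],.031),("paddle outer rear/front",[[172,250],[125,70]],.039)):
    P=cast(s,f(p),z,o)[:,:2];print(nm,np.c_[P@e-.549,P@n+.1355].round(4).tolist())
```

```text
[ 279   72   51  116 2869] ((0.50577312707901, 0.0013999231159687042), (0.08210401237010956, 0.033911556005477905), 16.16326141357422)
case reader [[-0.10244547 -0.01602149]
 [-0.02034566  0.01781988]]
lane rear L,R [[-0.1252, 0.022], [-0.1242, -0.0255]]
rail tops front L,R [[0.0001, 0.023], [0.0007, -0.023]]
housing front L R [[0.0055, 0.0288], [0.0062, -0.0279]]
paddle outer rear/front [[-0.1367, 0.0582], [-0.0202, 0.082]]
```

The close view agrees to within about 1 mm. Next I press down so the tip ends at about 11.5 mm.

jog_arm --motion '[{"offset":[0,0,8],"roll":0,"hand":46},{"offset":[0,0,16],"roll":0,"hand":46},{"offset":[0,0,22],"roll":0,"hand":46},{"offset":[0,0,27],"roll":0,"hand":46},{"offset":[0,0,32],"roll":0,"hand":46},{"offset":[0,0,37],"roll":0,"hand":46},{"offset":[0,0,42],"roll":0,"hand":46},{"offset":[0,0,46],"roll":0,"hand":46},{"offset":[0,0,50],"roll":0,"hand":46},{"offset":[0,0,53],"roll":0,"hand":46},{"offset":[0,0,53],"roll":0,"hand":46},{"offset":[0,0,53],"roll":0,"hand":46},{"offset":[0,0,53],"roll":0,"hand":46},{"offset":[0,0,53],"roll":0,"hand":46}]'

```text
clock: 4.07
tool_pos: [0.4351, 0.0143, 0.0227]
orientation: [180.0, -0.0, 15.7]
force: [-0.2, -3.9, 3.6]
opening: 0.0459
```

```bash
cat > look.py <<'E'
from plant import ctrl,cams
import cv2,pickle,sys
from h import *
o=ctrl.get_obs();print(o["clock"],o["tool_pos"],o["orientation"],o["opening"],o["force"])
y=np.radians(15.6);e=np.array([np.cos(y),np.sin(y)]);n=np.array([-e[1],e[0]]);p=o["tool_pos"][:2];print("reader xy",p@e-.549,p@n+.1355)
s=cams.snapshot("wrist");t=cams.snapshot("side");pickle.dump((o,s,t),open(sys.argv[1]+".pkl","wb"))
q=proj(t,[[.48,.02,.03]])[0].astype(int)
b=cv2.resize(t["img"][q[1]-45:q[1]+45,q[0]-60:q[0]+60,::-1],(533,400),interpolation=cv2.INTER_CUBIC)
w=cv2.resize(s["img"][:,:,::-1],(533,400))
cv2.imwrite(f"pics/{sys.argv[1]}.png",np.hstack([w[:,60:460],b[:,66:466]]))
E
python3 look.py w3
```

```text
4.0667 [0.43514048 0.01433972 0.02266155] [ 1.79995384e+02 -8.43350769e-03  1.57123176e+01] 0.04590245459683619 [-0.180648   -3.9447548   3.59941854]
reader xy -0.12603274300232475 0.03229358119921835
```

View pics/w3.png

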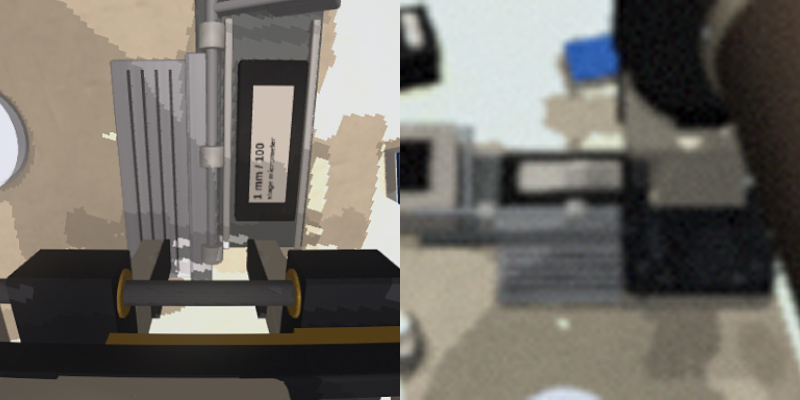

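The paddle is down, the flap is raised above the mouth, and the finger is in the lane behind the case. The reaction is about 3.6 N up. Now I push along tool x.

jog_arm --motion '[{"offset":[3,0,0],"roll":0,"hand":46},{"offset":[6,0,0],"roll":0,"hand":46},{"offset":[9,0,0],"roll":0,"hand":46},{"offset":[11,0,0],"roll":0,"hand":46},{"offset":[13,0,0],"roll":0,"hand":46},{"offset":[15,0,0],"roll":0,"hand":46},{"offset":[18,0,0],"roll":0,"hand":46},{"offset":[21,0,0],"roll":0,"hand":46},{"offset":[24,0,0],"roll":0,"hand":46},{"offset":[27,0,0],"roll":0,"hand":46},{"offset":[30,0,0],"roll":0,"hand":46},{"offset":[33,0,0],"roll":0,"hand":46},{"offset":[36,0,0],"roll":0,"hand":46},{"offset":[39,0,0],"roll":0,"hand":46},{"offset":[42,0,0],"roll":0,"hand":46},{"offset":[45,0,0],"roll":0,"hand":46},{"offset":[48,0,0],"roll":0,"hand":46},{"offset":[51,0,0],"roll":0,"hand":46},{"offset":[54,0,0],"roll":0,"hand":46},{"offset":[57,0,0],"roll":0,"hand":46}]'

```text
clock: 5.83
tool_pos: [0.4902, 0.0299, 0.0226]
orientation: [180.0, 0.0, 15.7]
force: [-3.2, -0.2, 3.3]
opening: 0.0461
```

```bash
python3 look.py w4
```

```text
5.8333 [0.4902108  0.02991664 0.02255705] [1.79998698e+02 3.19916211e-03 1.57125818e+01] 0.04608132273507588 [-3.1946004  -0.20635079  3.32262266]
reader xy -0.06880212585802431 0.032487185060380966
```

View pics/w4.png

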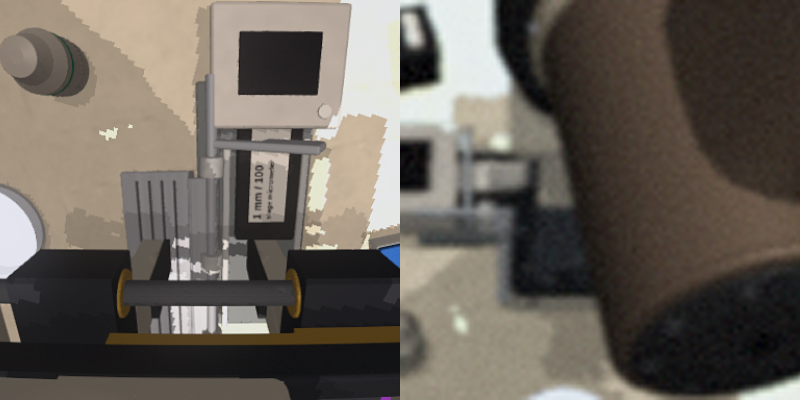

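The case is passing under the raised flap (flap at row ~148) and is straight in the lane. I continue, with a slow end.

jog_arm --motion '[{"offset":[3,0,0],"roll":0,"hand":46},{"offset":[6,0,0],"roll":0,"hand":46},{"offset":[9,0,0],"roll":0,"hand":46},{"offset":[12,0,0],"roll":0,"hand":46},{"offset":[14,0,0],"roll":0,"hand":46},{"offset":[16,0,0],"roll":0,"hand":46},{"offset":[17,0,0],"roll":0,"hand":46},{"offset":[18,0,0],"roll":0,"hand":46},{"offset":[18,0,0],"roll":0,"hand":46},{"offset":[18,0,0],"roll":0,"hand":46}]'

```text
clock: 6.77
tool_pos: [0.5074, 0.0348, 0.0226]
orientation: [-180.0, -0.0, 15.7]
force: [-2.3, -0.8, 3.4]
opening: 0.0462
```

jog_arm --motion '[{"offset":[0.5,0,0],"roll":0,"hand":46},{"offset":[1,0,0],"roll":0,"hand":46},{"offset":[1.5,0,0],"roll":0,"hand":46},{"offset":[2,0,0],"roll":0,"hand":46},{"offset":[2,0,0],"roll":0,"hand":46}]'

```text
clock: 7.18
tool_pos: [0.5093, 0.0353, 0.0226]
orientation: [180.0, -0.0, 15.7]
force: [-3.3, -0.7, 4.1]
opening: 0.0462
```

jog_arm --motion '[{"offset":[0.5,0,0],"roll":0,"hand":46},{"offset":[1,0,0],"roll":0,"hand":46},{"offset":[1,0,0],"roll":0,"hand":46}]'

```text
clock: 7.43
tool_pos: [0.5103, 0.0356, 0.0226]
orientation: [-180.0, -0.0, 15.7]
force: [-3.4, -1.1, 4.3]
opening: 0.046
```

jog_arm --motion '[{"offset":[0.5,0,0],"roll":0,"hand":46},{"offset":[1,0,0],"roll":0,"hand":46},{"offset":[1,0,0],"roll":0,"hand":46}]'

```text
clock: 7.68
tool_pos: [0.5112, 0.0358, 0.0226]
orientation: [180.0, 0.0, 15.7]
force: [-3.0, -0.3, 4.5]
opening: 0.0461
```

jog_arm --motion '[{"offset":[0.5,0,0],"roll":0,"hand":46},{"offset":[1,0,0],"roll":0,"hand":46},{"offset":[1,0,0],"roll":0,"hand":46}]'

```text
clock: 7.93
tool_pos: [0.5112, 0.0358, 0.0224]
orientation: [180.0, 0.1, 15.7]
force: [-5.6, -2.2, 6.3]
opening: 0.0461
```

```bash
python3 look.py w5
```

```text
7.9333 [0.51124677 0.03575817 0.02236981] [1.79996928e+02 9.53075899e-02 1.56839661e+01] 0.046132391811181346 [-5.62000289 -2.18143446  6.30996049]
reader xy -0.04697016673074528 0.032456538678987276
```

View pics/w5.png

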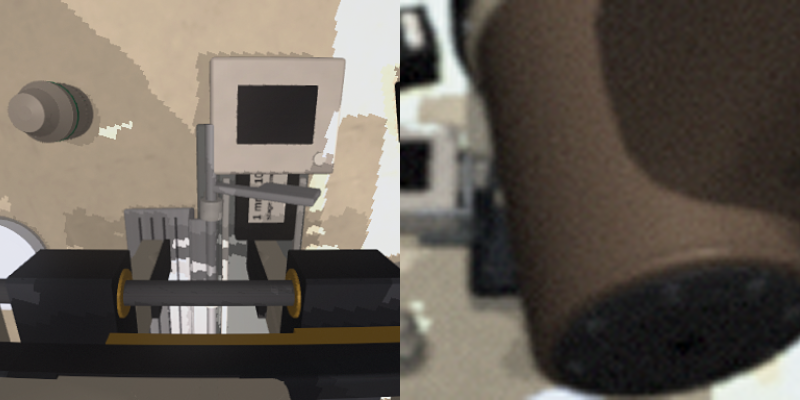

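The arm stalled at reader x ≈ -0.047 (expected -0.0475) with the force rising. I give one more small push to confirm the stop, then back off 4 mm and rise.

jog_arm --motion '[{"offset":[0.5,0,0],"roll":0,"hand":46},{"offset":[1,0,0],"roll":0,"hand":46},{"offset":[1,0,0],"roll":0,"hand":46}]'

```text
clock: 8.28
tool_pos: [0.5115, 0.0358, 0.0223]
orientation: [180.0, 0.2, 15.7]
force: [-8.1, -1.0, 7.4]
opening: 0.046
```

jog_arm --motion '[{"offset":[-2,0,0],"roll":0,"hand":46},{"offset":[-4,0,0],"roll":0,"hand":46},{"offset":[-6,0,0],"roll":0,"hand":46},{"offset":[-6,0,-3],"roll":0,"hand":46},{"offset":[-6,0,-6],"roll":0,"hand":46},{"offset":[-6,0,-9],"roll":0,"hand":46},{"offset":[-6,0,-13],"roll":0,"hand":46},{"offset":[-6,0,-17],"roll":0,"hand":46},{"offset":[-6,0,-22],"roll":0,"hand":46},{"offset":[-6,0,-30],"roll":0,"hand":46},{"offset":[-6,0,-40],"roll":0,"hand":46},{"offset":[-6,0,-60],"roll":0,"hand":46},{"offset":[-6,0,-80],"roll":0,"hand":46},{"offset":[-20,0,-100],"roll":0,"hand":46},{"offset":[-40,0,-120],"roll":0,"hand":46},{"offset":[-60,0,-140],"roll":0,"hand":46},{"offset":[-70,0,-150],"roll":0,"hand":46},{"offset":[-70,0,-150],"roll":0,"hand":46},{"offset":[-70,0,-150],"roll":0,"hand":46},{"offset":[-70,0,-150],"roll":0,"hand":46}]'

```text
clock: 9.95
tool_pos: [0.4459, 0.0175, 0.1727]
orientation: [-180.0, -0.0, 15.7]
force: [-0.7, -0.1, 0.1]
opening: 0.0459
```

```bash
python3 look.py w6
python3 - <<'E'
from h import *
import pickle
o,s,t=pickle.load(open("s6.pkl" if 0 else "w6.pkl","rb"))
cv2.imwrite("pics/w6c.png",cv2.resize(s["img"][0:230,150:380,::-1],(598,598),interpolation=cv2.INTER_CUBIC))
E
```

```text
9.95 [0.44589733 0.01753963 0.17273804] [-1.79988920e+02 -3.62729237e-02  1.57156291e+01] 0.04586309751317944 [-0.70061979 -0.12767037  0.08755243]
reader xy -0.11481162573615356 0.03248287916911308
```

View pics/w6c.png

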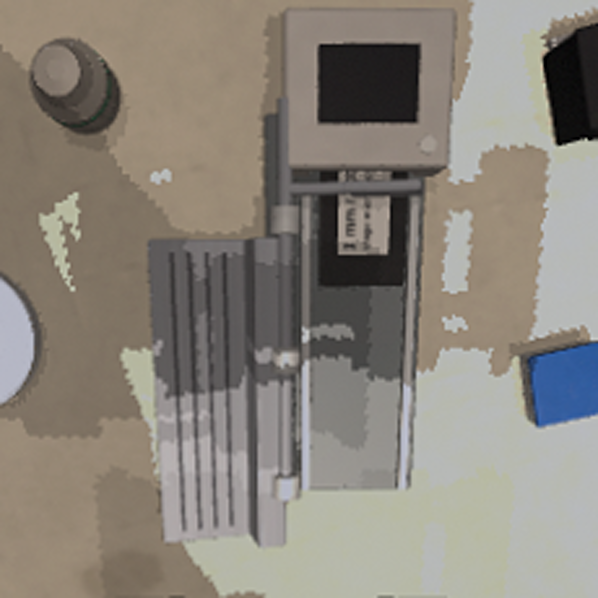

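The case's rear edge is straight across the lane at crop row ~285 (columns 320–402), and the flap lies down on the case. A quick numeric check of that edge:

Run:
```python
from h import *
import pickle
o,s,t=pickle.load(open("w6.pkl","rb"))
y=np.radians(15.6);e=np.array([np.cos(y),np.sin(y)]);n=np.array([-e[1],e[0]])
for nm,p,z in(("case rear top",[[320,285],[402,287]],.017),("lane end floor",[[305,488],[408,489]],.008),("housing front top",[[287,167],[447,172]],.031),("paddle outer front (z .027?)",[[150,241]],.0205)):
    P=cast(s,np.array(p)/2.6+[150,0],z,o)[:,:2];print(nm,np.c_[P@e-.549,P@n+.1355].round(4).tolist())
```

```text
case rear top [[-0.0367, 0.0166], [-0.0373, -0.0162]]
lane end floor [[-0.1239, 0.0213], [-0.1243, -0.0248]]
housing front top [[0.0051, 0.0301], [0.0038, -0.0285]]
paddle outer front (z .027?) [[-0.0202, 0.0832]]
```

```bash
python3 -c "
from plant import order
print(order.close_job())"
```

```text
the job is handed in; nothing more can be done
None
```

The slide case is loaded and the job is handed in. The hand-in reports no verdict, so success rests on my own checks below.

**What I did:** One fingertip held the paddle down with the fingertips about 11.5 mm above the desk. The other pushed the case along the lane and under the flap. It stopped moving at reader x ≈ -0.047 (expected -0.0475), and one extra push only raised the force to about 8 N. I then backed off 6 mm, let the flap down and withdrew the hand upwards. It took about 10 s of the 42 s allowed.

**Last checks:**
- **Case position:** the rear edge measured at reader x ≈ -0.037 to -0.039, against a nominal -0.038. That puts the case centre at about 0.003 to 0.005, against 0.004.
- **Case alignment:** it is centred in the lane and straight to about 1°.
- **Flap:** it was visibly up when I looked during the push, and the last picture shows it down on the case. I judged its angle by eye only and never measured it.
- **Bystanders:** the ones in the last view stood clear of the hand; I did not re-measure any of them or check those outside the view.
- **Contact:** the hand was clear, with residual force under 1 N.

None of the checks failed or disagreed by more than about 2 mm.

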